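Clamp the embossing die in its fixture

ROBOT

A 6-joint arm with a two-finger parallel gripper is mounted at the origin on the work surface. World frame = base frame: x ahead of the robot, y to its left, z up, the work surface at z = 0. Lengths are in m, angles in rad, forces in N, time in s.
With the tool pointing down it reaches from about 0.275 to 0.725 m from the base axis. Payload 15.9 kg.
Tool frame: the origin (TCP) lies where the fingers leave the gripper's body, on its centre line; the fingertips stand 73 mm ahead of it and the grasp point (between the pads) lies 54 mm ahead of it; z points along the fingers, x is the direction in which the jaws open and shut, and the axes are right-handed (so a half turn about z gives the same grasp; the last joint's range is limited). The gripper opens to 85 mm and grips with 20 to 120 N. Pads are 22 mm wide; open, the fingers measure 114 mm over their backs; the gripper's body (76 mm by 85 mm) begins 54 mm behind the grasp point. The pads swing forward as they close: fully open they stand 13 mm farther back than shut.
Start: joints at [1.257, 0.213, -0.034, 1.323, 0, 1.571], TCP at [0.154, 0.476, 0.304] pointing down, gripper open.
Joint ranges: [-2.98, 2.98], [-0.74, 1.72], [-1.14, 1.35], [-2.1, 2.04], [-1.57, 1.44], [-3.14, 3.14]. Speed limits (rad/s): [1.89, 1.89, 2.39, 2.57, 3.14, 3.14].

INTERFACE

Orientations are given as a unit quaternion [x, y, z, w].
In Python, from bench import robot gives the robot as it stands.
- The arm moves only by the tool arm_command, never from a script. Its argument "increments" is a list that holds one entry, the list of rows, each a list of 7 numbers: the turn, a rotation vector about the tool's x, y, z in units of 6 degrees (1.0 is 6 degrees), then the shift along the tool's x, y, z in units of 30 mm (1.0 is 30 mm), then the finger opening in mm, from 0 to 85.4. In form: [[[wx, wy, wz, tx, ty, tz, claw], ...]]. A call has 1 to 5 rows; each row is the pose to reach, as a shift and turn from the pose measured when the call began, along the tool's axes at that moment; what a row does not reach only later rows make up. A row lasts 1/10 s, in which the tool goes at most 50 mm and 8.59 degrees, less where a joint would pass 70% of its speed; a pose out of reach is approached as far as the arm can. A call with a gripper value outside its range is refused whole. The fingers move at their own pace and stop on an object; the grip force is fixed at half the most. Time passes only in rows, so rows that repeat a pose let the fingers close. It gives the time, the measured TCP pose, the force and the opening at its end, in the units of the state.
- robot.read_state(): the state, without advancing time (a new reading comes with each control period).
- robot.read_camera(name): name is "side" or "top" or "wrist"; returns the picture (400x640x3 uint8, red, green, blue); there is no depth.
- robot.get_calibration(name): a dict with "vfov" (degrees; the focal length in pixels is half the picture's height over the tangent of half this angle, whatever the lens; pixels are square), "cx", "cy" (the principal point, pixels), "D" ([k1, k2, p1, p2, k3] as OpenCV has them; the pictures are not rectified), "extrinsics" (4x4, takes a point from world to camera coordinates); the wrist camera has in their place "mount" (4x4, takes a point from camera to tool coordinates, whose origin is the TCP and whose axes are the tool frame's). Camera axes: x right, y down, z forward; pixel columns grow to the right and rows downward; lengths in m; the calibration is good to about 2 mm. A picture is of the moment at which its call begins: read the wrist's pose just before it. get_calibration takes no time and is no camera call.
- robot.job_done(): hands the job in, once; it reports no verdict.
Trained networks look in the newest picture that a camera, given by its name, has taken for a name from the list of things; names that differ only in an ending like _2 or _b are one class to them, and where a whole thing is asked for, a point or a joint stands for the part that bears it (a point fixed in the world has none). Each returns a list of dicts, best first, with "conf" (0 to 1); they miss things now and then, are a little off and sometimes report something else, mostly with a low value. They report only what shows in the picture. A call takes as long as a camera call.
- robot.boxes_of(label, camera): "at" ([column, row] in pixels, amid what is visible of it).
The state is a dict: "t": time; "qpos": joint angles; "joint_velocities": joint speeds; "tau": joint torques, N m; "eef_pos": TCP position; "tcp_rot": TCP orientation; "wrist_force": force on the tool from outside, world axes, zero at the start; "moment": the same for the moment, N m; "opening": finger opening in m.
Only numpy, scipy, OpenCV 4.12 (cv2) and the standard library are available. Lean on these libraries where they do the work, as an engineer would, in place of code of your own. Each camera call takes 0.05 s, during which the arm holds its last target. There are 200 camera calls.

TASK

Slide the embossing die along the channel of its fixture, gently, until it is fully home against the end stop, then turn the knurled thumbscrew clockwise until its foot seats on the die, stopping when the resistance clearly rises: snug, so that the foot keeps pressing, but not overtightened. Let go of everything and leave the other things on the bench where they are.

Things in the scene. Friction and masses are not known exactly. Their poses are not given: they have to be found in the camera images.
- fixture: Clamping fixture fixed to the bench: dark steel bed 220 x 124 x 12 mm, origin on the bench surface. +x is the direction in which the die slides home, +y left across the channel, z up. The bed runs from x = -120 to +100 mm, top 12 mm up. Two aluminium side rails (y = +-31.5 to +-41.5 mm, tops 22 mm up) guide the die with 1.5 mm play a side.
- end_stop: Aluminium end stop across the far end of the channel, 20 x 80 x 20 mm. Origin at the middle of the bottom edge of its near face, which is at x = +70 mm in the fixture's frame. Axes as the fixture's. It must not be rammed: keep the push on it under 45 N.
- bridge: Grey bridge over the channel, fixed to the bed: two posts (y = +-44 to +-58 mm) and a crossbeam 30 (x) x 116 mm (y), 47 to 59 mm above the bench, with a 20 mm wide collar on top up to 65 mm. Origin on the bed's top at x = +35 mm, y = 0 in the fixture's frame. It carries the thumbscrew; under its beam hangs the screw's round foot, 18 mm across.
- screw_head (a point): Middle of the knurled steel head of the thumbscrew, on its upright axis, 83 mm above the bench. The head is round, 34 mm wide, 24 mm high (71 to 95 mm up). Clockwise from above tightens; the head keeps its height, the foot goes down 2 mm per radian. Turning freely takes a steady 0.12 N m of friction; held still between turns, it may read anything from -0.12 to 0.12, so feel for the rise.
- screw_collar (a point): Top of the bridge's collar on the screw axis, 65 mm up. Under it the foot starts an unknown 2 to 5.6 mm above the die (1.0 to 2.8 rad to turn). Once it touches, its springy pad (about 120 N per radian) makes the torque rise by about 0.24 N m per further radian, 0.002 N m per N of foot force. Snug: 15 N or more that stays; friction holds up to 60 N; above 120 N the die is dented.
- die: Embossing die, a steel plate 130 (x) x 60 (y) x 16 mm with a flat star relief, about 0.6 kg, loose. It starts on the bed in the channel, drawn 20 to 45 mm back towards the fixture's -x. Origin at the centre of its underside; when home it stands at x = +5 mm, y = 0, z = 12 mm in the fixture's frame, axes parallel to the fixture's.
- lug (a point): Centre of the top face of the die's gripping lug, an upright dark steel block 26 (x) x 24 (y) x 34 mm high standing on the plate, centred at x = -48 mm in the die's frame; its top is 62 mm above the bench. It can be pinched across its 24 mm width, fingers on the +y and -y sides.
- bell_a: Bystander: small tin angel bell 55 mm high, 42 mm wide, origin at its underside. Leave it alone.
- bell_b: Bystander: a second tin angel bell, same size. Leave it alone.
- punch: Bystander: steel punch lying on the bench, 140 mm long (x), 11 mm thick. Leave it alone.
- tin_tree: Bystander: stepped tin cone tree, 120 mm high, 64 mm wide. Leave it alone.
- tin_tree_small: Bystander: stepped tin cone tree, 95 mm high, 64 mm wide. Leave it alone.
- jar: Bystander: jar, 80 mm wide, 110 mm high. Leave it alone.
- hammer: Bystander: hammer lying on the bench, 260 mm long. Leave it alone.
- tape: Bystander: roll of tape lying flat, 76 mm wide, 25 mm high. Leave it alone.

How it is judged:
On the way, in this order (a step that is already met when the one before it is completed fails the run):
1. the die is home against the end stop (within 2 mm) (x of die in the frame of fixture above 0.003 m), for 0.2 s.
2. the foot presses on the die with at least 15 N (contact force between bridge and die above 15 N and x of die in the frame of fixture above 0.003 m), for 0.3 s.
At the end, for the whole second after the job is handed in: The die lies flat in the channel, at rest, within 2 mm of the end stop, and the thumbscrew's foot keeps pressing on it with at least 15 N (all of step 2 and z of die in the frame of fixture below 0.014 m and linear speed of die below 0.01 m/s); the robot touches nothing.
It fails at once if the foot presses on the die with more than 120 N (overtightened) (contact force between bridge and die above 120 N).
It fails at once if the die is rammed against the end stop with more than 45 N (contact force between end_stop and die above 45 N).
It fails at once if a bystander is moved by more than 20 mm (distance of any of bell_a, bell_b, punch, tin_tree, tin_tree_small, jar, hammer, tape from where it was at the start of the episode above 0.02 m).
It also fails if it takes over 72 s, if anything falls off the work surface, if the arm or the gripper's body presses on something with over 40 N, if the wrist force passes 120 N, or if a joint passes its speed limit or range.

## Working session

There is one attempt and no reset: what is moved stays moved. The work goes in short steps, Python scripts to look and compute and a tool call to move; the robot and the scene stay as the last step left them, time stands still between calls to the robot, and variables do not carry over. Pictures are saved under pics/ and viewed, about 8 in all and at most 12, crops included, and the job is handed in when it is done.

Besides the shell and the picture viewer there is one more tool, called after "Emit:" in YAML: its name, and indented under it one key for each argument. arm_command: Moves the arm, as the interface text tells. Its arguments: {"type":"object","properties":{"increments":{"type":"array"}},"required":["increments"]}

```bash
mkdir -p pics; cat > h.py <<'E'
import numpy as np, cv2
from scipy.spatial.transform import Rotation as R
from bench import robot
def KD(c):
    f=200/np.tan(np.radians(c["vfov"])/2)
    return np.array([[f,0,c["cx"]],[0,f,c["cy"]],[0,0,1]]),np.array(c["D"],float)
def ext(name,s=None):
    c=robot.get_calibration(name)
    if name!="wrist": return c,np.array(c["extrinsics"])
    T=np.eye(4);T[:3,:3]=R.from_quat(s["tcp_rot"]).as_matrix();T[:3,3]=s["eef_pos"]
    return c,np.linalg.inv(T@np.array(c["mount"]))
def at_z(name,px,z,s=None):
    c,E=ext(name,s);K,D=KD(c)
    u=cv2.undistortPoints(np.array([[px]],float),K,D)[0,0]
    Ei=np.linalg.inv(E);d=Ei[:3,:3]@[u[0],u[1],1];o=Ei[:3,3]
    return o+d*(z-o[2])/d[2]
def proj(name,P,s=None):
    c,E=ext(name,s);K,D=KD(c)
    return cv2.projectPoints(np.array(P,float).reshape(-1,1,3),cv2.Rodrigues(E[:3,:3])[0],E[:3,3],K,D)[0][:,0]
def save(name,f):
    im=robot.read_camera(name);cv2.imwrite("pics/"+f,im[:,:,::-1]);return im
E
python3 - <<'E'
from h import *
s=robot.read_state();print(s)
Z=dict(fixture=.012,end_stop=.02,bridge=.059,screw_head=.095,screw_collar=.065,die=.028,lug=.062)
for cam in("top","side"):
    save(cam,cam+"0.png")
    for l,z in Z.items():
        for b in robot.boxes_of(l,cam)[:2]: print(cam,l,np.round(b["at"]),round(b["conf"],2),np.round(at_z(cam,b["at"],z),4))
a=cv2.imread("pics/top0.png");b=cv2.imread("pics/side0.png")
E
```

```text
{'t': 0.0, 'qpos': array([ 1.25699690e+00,  2.13369422e-01, -3.50553262e-02,  1.32350833e+00,
        4.78746310e-06,  1.57081629e+00]), 'joint_velocities': array([ 0.00053502,  0.00058646, -0.0024083 , -0.00173811,  0.00027323,
        0.0016623 ]), 'tau': array([-3.10047406e-03, -6.86156487e+01,  4.87126958e+01,  1.73124316e-02,
       -2.70855990e-04, -1.78045167e-05]), 'eef_pos': array([0.15425566, 0.47533581, 0.30341099]), 'tcp_rot': array([ 8.08916965e-01,  5.87922632e-01, -4.61170117e-04,  3.32234303e-04]), 'wrist_force': array([ 0.06222175,  0.57658276, -0.13330323]), 'moment': array([ 0.01767436, -0.07700615, -0.02710119]), 'opening': 0.08523672216329653}
top fixture [250. 246.] 0.8 [0.5398 0.1464 0.012 ]
top fixture [356. 180.] 0.47 [ 0.7424 -0.1664  0.012 ]
top end_stop [241. 228.] 0.79 [0.5905 0.1728 0.02  ]
top bridge [247. 239.] 0.9 [0.5542 0.1474 0.059 ]
top screw_head [244. 238.] 0.72 [0.5505 0.1492 0.095 ]
top screw_collar [245. 241.] 0.91 [0.5459 0.1516 0.065 ]
top die [255. 267.] 0.72 [0.4756 0.126  0.028 ]
top lug [255. 267.] 0.68 [0.4735 0.119  0.062 ]
side fixture [252. 196.] 0.89 [0.5286 0.1159 0.012 ]
side end_stop [270. 174.] 0.61 [0.6127 0.1559 0.02  ]
side bridge [252. 172.] 0.89 [0.5534 0.1475 0.059 ]
side screw_head [248. 164.] 0.67 [0.5412 0.1401 0.095 ]
side screw_head [251. 172.] 0.17 [0.5278 0.1044 0.095 ]
side screw_collar [252. 173.] 0.75 [0.5475 0.1369 0.065 ]
side die [229. 196.] 0.77 [0.4726 0.1332 0.028 ]
side lug [230. 197.] 0.58 [0.4546 0.0914 0.062 ]
```

View pics/top0.png

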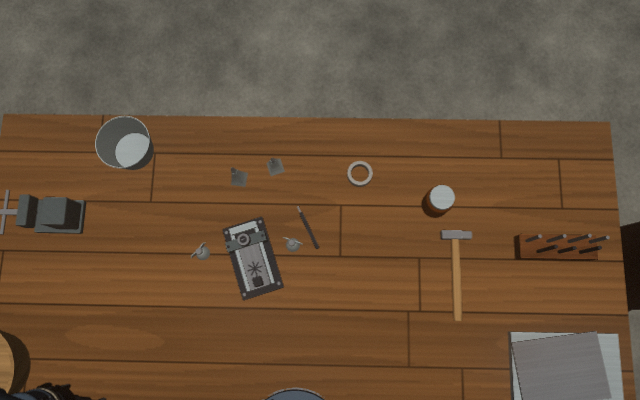

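View pics/side0.png

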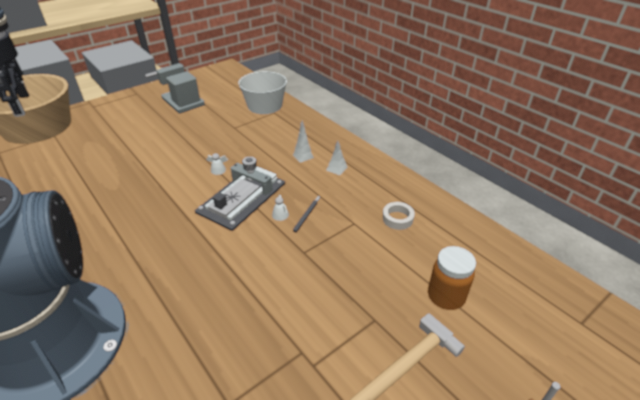

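Top view: the fixture is around (253,258), its +x pointing up and slightly left. The screw head is near (243,239), the lug near (258,282), and the bells at (202,251) and (292,243). I'll move the wrist camera above it next.

Emit:
arm_command:
  increments:
    - [[0,0,-2.9,-4.05,6.7,0,85],[0,0,-2.9,-4.05,6.7,0,85],[0,0,-2.9,-4.05,6.7,0,85],[0,0,-2.9,-4.05,6.7,0,85],[0,0,-2.9,-4.05,6.7,0,85]]

```text
t: 1.3
eef_pos: [0.309, 0.2962, 0.3041]
tcp_rot: [0.711, 0.704, 0.0, 0.0]
wrist_force: [0.3, 0.9, 0.6]
opening: 0.085
```

```bash
cat >> h.py <<'E'
def delta(pos,yaw_x,s=None):
    "row for TCP pos, tool down, tool x at yaw_x (world rad)"
    s=s or robot.read_state();A=R.from_quat(s["tcp_rot"])
    T=np.array([[np.cos(yaw_x),np.sin(yaw_x),0],[np.sin(yaw_x),-np.cos(yaw_x),0],[0,0,-1]])
    w=(A.inv()*R.from_matrix(T)).as_rotvec(degrees=True)/6
    t=A.inv().apply(np.array(pos)-s["eef_pos"])/.03
    print("t",round(s["t"],2),"pos",np.round(s["eef_pos"],4),"q",np.round(s["qpos"],2),"\nrow",np.round(w,2),np.round(t,2))
E
python3 -c "
from h import *
print(robot.get_calibration('wrist'))
delta([.45,.12,.30],np.radians(107))"
```

```text
{'vfov': 58.86750748345318, 'cx': 322.31729025890104, 'cy': 196.45692289947826, 'D': array([-0.03653796,  0.        ,  0.        ,  0.        ,  0.        ]), 'mount': array([[ 9.99999755e-01,  1.51065534e-04,  6.84078814e-04,
        -1.51793197e-03],
       [-3.45681581e-04,  9.55721816e-01,  2.94271458e-01,
        -7.60466647e-02],
       [-6.09334771e-04, -2.94271623e-01,  9.55721634e-01,
        -7.02998882e-02],
       [ 0.00000000e+00,  0.00000000e+00,  0.00000000e+00,
         1.00000000e+00]])}
t 1.3 pos [0.309  0.2962 0.3041] q [ 0.76  0.06 -0.21  1.3  -0.    0.77] 
row [ 0.   -0.   -2.93] [-5.82  4.76  0.14]
```

Emit:
arm_command:
  increments:
    - [[0,0,-2.9,-5.8,4.8,0,85],[0,0,-2.9,-5.8,4.8,0,85],[0,0,-2.9,-5.8,4.8,0,85],[0,0,-2.9,-5.8,4.8,0,85],[0,0,-2.9,-5.8,4.8,0,85]]

```text
t: 1.8
eef_pos: [0.4523, 0.1186, 0.3043]
tcp_rot: [0.596, 0.803, 0.0, 0.0]
wrist_force: [0.7, 1.6, 0.7]
opening: 0.0849
```

Emit:
arm_command:
  increments:
    - [[0,0,0,0,0,0,85],[0,0,0,0,0,0,85]]

```text
t: 2.0
eef_pos: [0.4526, 0.1178, 0.3041]
tcp_rot: [0.597, 0.802, 0.0, 0.0]
wrist_force: [0.0, 0.3, -0.7]
opening: 0.0853
```

```bash
python3 - <<'E'
from h import *
s=robot.read_state();print(s["t"],s["eef_pos"],s["wrist_force"],s["moment"],np.round(s["qpos"],2))
Z=dict(end_stop=.02,bridge=.059,screw_head=.083,screw_collar=.065,die=.028,lug=.062)
save("wrist","w0.png")
for l,z in Z.items():
    for b in robot.boxes_of(l,"wrist")[:2]: print(l,np.round(b["at"]),round(b["conf"],2),np.round(at_z("wrist",b["at"],z,s),4))
E
```

```text
2.0 [0.45262736 0.11775148 0.30411732] [ 0.02554982  0.34667256 -0.74932608] [0.05086043 0.04899588 0.01653584] [ 0.25  0.15 -0.12  1.31  0.   -0.04]
end_stop [348. 294.] 0.62 [0.5877 0.1882 0.02  ]
bridge [328. 270.] 0.63 [0.5446 0.1504 0.059 ]
screw_head [328. 292.] 0.85 [0.5541 0.1523 0.083 ]
screw_collar [324. 189.] 0.65 [0.4643 0.1214 0.065 ]
screw_collar [326. 272.] 0.64 [0.5444 0.1476 0.065 ]
die [324. 188.] 0.88 [0.4732 0.1253 0.028 ]
lug [323. 191.] 0.66 [0.4671 0.1216 0.062 ]
```

View pics/w0.png

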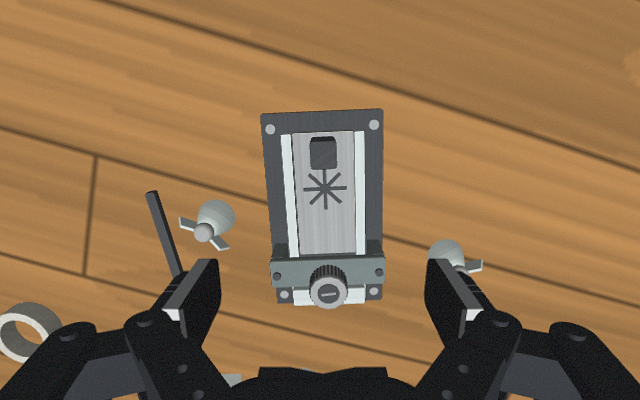

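The fixture shows clearly: near bed corners at about (262,115) and (383,109), the lug top around (323,156), and the screw-head top at (329,291). I'll fit the pose to these and check it with an overlay.

```bash
cat > fit.py <<'E'
from h import *
from scipy.optimize import least_squares
s=robot.read_state();s0=s
def W(p,P): # p=x,y,yaw ; P fixture coords
    P=np.array(P,float);c,n=np.cos(p[2]),np.sin(p[2])
    return np.c_[p[0]+c*P[:,0]-n*P[:,1],p[1]+n*P[:,0]+c*P[:,1],P[:,2]]
F=np.array([[-.12,.062,.012],[-.12,-.062,.012],[.035,0,.095],[.02,.058,.059],[.02,-.058,.059]])
E
python3 - <<'E'
from fit import *
# note: image right = tool +x = fixture +y
px=np.array([[383,109],[262,115],[329,291]],float)
r=least_squares(lambda p:(proj("wrist",W(p,F[:3]),s)-px).ravel(),[.5,.135,.3]);p=r.x
print(p,np.degrees(p[2]),r.fun.round(1)); np.save("p.npy",p)
L=at_z("wrist",[323,156],.062,s);c,n=np.cos(p[2]),np.sin(p[2]);d=L[:2]-p[:2]
print("lug",L,"fix",c*d[0]+n*d[1],-n*d[0]+c*d[1])
lx=c*d[0]+n*d[1]
im=cv2.imread("pics/w0.png");k=4;x0,y0=240,95
im=cv2.resize(im[y0:y0+150*0+220,x0:x0+165],None,fx=2.7,fy=2.7,interpolation=cv2.INTER_CUBIC);k=2.7
def pl(P,col,m=True):
    q=((proj("wrist",W(p,P),s)-[x0,y0]+.5)*k).round().astype(int);cv2.polylines(im,[q],m,col,1)
box=lambda a,b,c,d,z:[[a,c,z],[a,d,z],[b,d,z],[b,c,z]]
pl(box(-.12,.1,-.062,.062,.012),(0,0,255));pl(box(.02,.05,-.058,.058,.059),(0,255,0))
pl(box(-.12,.07,-.0315,.0315,.022),(255,0,255));pl(box(lx-.013,lx+.013,-.012,.012,.062),(0,255,255))
pl(box(lx-.013,lx+.013,-.012,.012,.028),(0,200,255))
pl(box(lx+.048-.065,.02,-.03,.03,.028),(255,255,0))
t=np.linspace(0,6.28,40);pl(np.c_[.035+.017*np.cos(t),.017*np.sin(t),0*t+.095],(0,0,255))
cv2.imwrite("pics/w0f.png",im)
E
```

```text
[0.51422422 0.14249268 0.33705548] 19.31185629597377 [ 1.3 -0.5 -1.7 -1.2  0.4  1.9]
lug [0.43519055 0.11396744 0.062     ] fix -0.08402022163420667 -0.0007829984060737614
```

View pics/w0f.png

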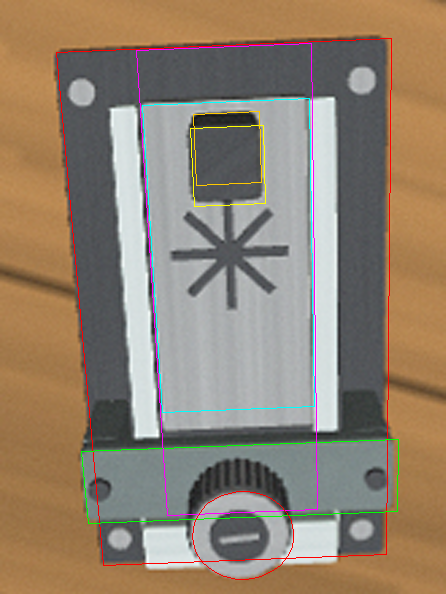

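```bash
cat >> h.py <<'E'
def fix(a,b,z):
    p=np.load("p.npy");c,n=np.cos(p[2]),np.sin(p[2]);return [p[0]+c*a-n*b,p[1]+n*a+c*b,z]
def infix(P):
    p=np.load("p.npy");c,n=np.cos(p[2]),np.sin(p[2]);d=np.array(P)[:2]-p[:2];return np.array([c*d[0]+n*d[1],-n*d[0]+c*d[1],P[2]])
E
python3 -c "
from h import *
y=np.pi/2+np.load('p.npy')[2]
delta(fix(-.122,-.0005,.12),y)"
```

```text
t 2.35 pos [0.4519 0.1194 0.3044] q [ 0.26  0.14 -0.12  1.31  0.   -0.04] 
row [ 0.01 -0.   -0.4 ] [-0.06 -1.86  6.14]
```

Emit:
arm_command:
  increments:
    - [[0,0,-0.4,-0.05,-1.86,1.5,0],[0,0,-0.4,-0.05,-1.86,3.0,0],[0,0,-0.4,-0.05,-1.86,4.3,0],[0,0,-0.4,-0.05,-1.86,5.4,0],[0,0,-0.4,-0.05,-1.86,6.0,0]]

```text
t: 2.85
eef_pos: [0.3974, 0.1018, 0.122]
tcp_rot: [0.578, 0.816, -0.0, -0.0]
wrist_force: [0.9, -0.0, 0.7]
opening: 0.0119
```

Emit:
arm_command:
  increments:
    - [[0,0,0,0,0,0,0],[0,0,0,0,0,0,0],[0,0,0,0,0,0,0]]

```text
t: 3.15
eef_pos: [0.3981, 0.1022, 0.1232]
tcp_rot: [0.578, 0.816, 0.0, 0.0]
wrist_force: [0.2, -0.1, 0.3]
opening: -0.0001
```

```bash
python3 - <<'E'
from h import *
y=np.pi/2+np.load('p.npy')[2]
s=robot.read_state();print(infix(s["eef_pos"]),s["wrist_force"],s["opening"])
delta(fix(-.122,-.0005,.108),y)
save("wrist","w1.png")
E
```

```text
[-0.12288063  0.00035134  0.12317792] [ 0.22182667 -0.08215886  0.32094304] -5.119422627912028e-05
t 3.15 pos [0.3981 0.1022 0.1232] q [ 0.25  0.16 -0.59  0.83  0.   -0.09] 
row [ 0.   -0.    0.01] [-0.03  0.03  0.51]
```

View pics/w1.png

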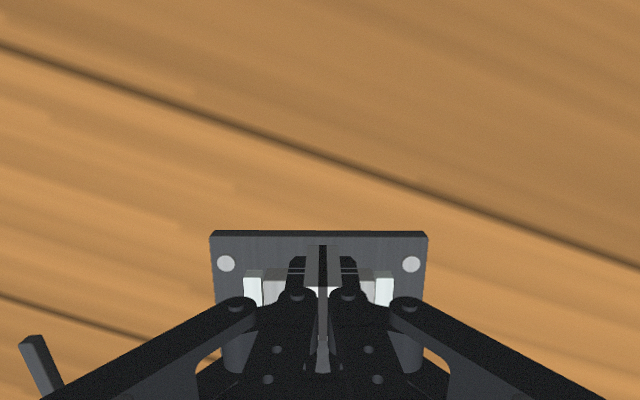

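The closed fingers are centred at about (321,250), just behind the lug, and the bed edge is square to the image. I'll lower, then push forward.

Emit:
arm_command:
  increments:
    - [[0,0,0,0,0,0.5,0],[0,0,0,0,0,0.5,0],[0,0,0,0,0.2,0.5,0],[0,0,0,0,0.4,0.5,0],[0,0,0,0,0.5,0.5,0]]

```text
t: 3.7
eef_pos: [0.4133, 0.1074, 0.1088]
tcp_rot: [0.578, 0.816, 0.001, 0.0]
wrist_force: [-7.2, -2.2, 6.3]
opening: 0.0
```

Emit:
arm_command:
  increments:
    - [[0,0,0,0,0.15,0,0],[0,0,0,0,0.3,0,0],[0,0,0,0,0.4,0,0],[0,0,0,0,0.5,0,0],[0,0,0,0,0.6,0,0]]

```text
t: 4.2
eef_pos: [0.4299, 0.1133, 0.1088]
tcp_rot: [0.578, 0.816, 0.0, 0.0]
wrist_force: [-7.1, -2.0, 5.5]
opening: 0.0003
```

```bash
python3 - <<'E'
from h import *
s=robot.read_state();print(infix(s["eef_pos"]),s["wrist_force"],s["t"])
save("wrist","w2.png")
for b in robot.boxes_of("lug","wrist")[:1]+robot.boxes_of("die","wrist")[:1]:print(b,infix(at_z("wrist",b["at"],.062,s)))
E
```

```text
[-0.08925393  0.00031418  0.10878714] [-7.09654466 -2.00436281  5.45619144] 4.2
{'at': [285.8, 279.3], 'conf': 0.84} [-0.09729802 -0.01435725  0.062     ]
{'at': [286.4, 277.0], 'conf': 0.89} [-0.09826899 -0.01410376  0.062     ]
```

Emit:
arm_command:
  increments:
    - [[0,0,0,0,0.1,0,0],[0,0,0,0,0.2,0,0],[0,0,0,0,0.3,0,0],[0,0,0,0,0.4,0,0],[0,0,0,0,0.48,0,0]]

```text
t: 4.85
eef_pos: [0.4443, 0.1183, 0.1088]
tcp_rot: [0.578, 0.816, 0.001, 0.0]
wrist_force: [-3.6, -0.6, -0.4]
opening: -0.0003
```

Emit:
arm_command:
  increments:
    - [[0,0,0,0,0.03,0,0],[0,0,0,0,0.06,0,0],[0,0,0,0,0.06,0,0]]

```text
t: 5.15
eef_pos: [0.446, 0.1189, 0.1088]
tcp_rot: [0.578, 0.816, 0.001, 0.0]
wrist_force: [-3.2, -1.1, 0.5]
opening: -0.0001
```

```bash
python3 - <<'E'
from h import *
s=robot.read_state();print(infix(s["eef_pos"]),s["wrist_force"],s["t"])
E
```

```text
[-0.07216543  0.00030094  0.10879426] [-3.20014713 -1.05016617  0.51463386] 5.15
```

Sliding friction is about 3.4 N. I'll move in small steps from here.

Emit:
arm_command:
  increments:
    - [[0,0,0,0,0.03,0,0],[0,0,0,0,0.06,0,0],[0,0,0,0,0.06,0,0]]

```text
t: 5.45
eef_pos: [0.4478, 0.1196, 0.1088]
tcp_rot: [0.578, 0.816, 0.001, 0.0]
wrist_force: [-1.4, -1.3, 0.3]
opening: -0.0001
```

Emit:
arm_command:
  increments:
    - [[0,0,0,0,0.03,0,0],[0,0,0,0,0.06,0,0],[0,0,0,0,0.06,0,0]]

```text
t: 5.75
eef_pos: [0.4498, 0.1202, 0.1088]
tcp_rot: [0.578, 0.816, 0.001, 0.001]
wrist_force: [-1.6, -0.0, -2.0]
opening: -0.0002
```

Emit:
arm_command:
  increments:
    - [[0,0,0,0,0.03,0,0],[0,0,0,0,0.04,0,0],[0,0,0,0,0.04,0,0]]

```text
t: 6.05
eef_pos: [0.4511, 0.1207, 0.1088]
tcp_rot: [0.578, 0.816, 0.001, 0.001]
wrist_force: [-1.8, -1.1, -1.4]
opening: 0.0003
```

Emit:
arm_command:
  increments:
    - [[0,0,0,0,0.02,0,0],[0,0,0,0,0.04,0,0],[0,0,0,0,0.04,0,0]]

```text
t: 6.35
eef_pos: [0.452, 0.121, 0.1088]
tcp_rot: [0.578, 0.816, 0.001, 0.0]
wrist_force: [-5.9, -1.3, 1.6]
opening: 0.0002
```

Emit:
arm_command:
  increments:
    - [[0,0,0,0,0.02,0,0],[0,0,0,0,0.04,0,0],[0,0,0,0,0.04,0,0]]

```text
t: 6.65
eef_pos: [0.4521, 0.1211, 0.1087]
tcp_rot: [0.578, 0.816, -0.0, -0.0]
wrist_force: [-11.1, -4.2, 9.6]
opening: 0.0
```

Emit:
arm_command:
  increments:
    - [[0,0,0,0,0.02,0,0],[0,0,0,0,0.04,0,0],[0,0,0,0,0.04,0,0]]

```text
t: 6.95
eef_pos: [0.4522, 0.1211, 0.1086]
tcp_rot: [0.578, 0.816, -0.001, -0.001]
wrist_force: [-12.2, -4.8, 10.1]
opening: 0.0001
```

The die stopped and the force rose to 13 N, so it is home. I'll back off, rise and check with a picture.

Emit:
arm_command:
  increments:
    - [[0,0,0,0,-0.3,0,0],[0,0,0,0,-0.6,0,0],[0,0,0,0,-0.6,-1.2,40],[0,0,0,0,-0.6,-2.6,85],[0,0,0,0,-0.6,-4,85]]

```text
t: 7.45
eef_pos: [0.4348, 0.115, 0.2302]
tcp_rot: [0.578, 0.816, -0.001, -0.001]
wrist_force: [0.6, -0.6, 1.0]
opening: 0.0431
```

Emit:
arm_command:
  increments:
    - [[0,0,0,0,1.0,-1,85],[0,0,0,0,1.2,-1,85],[0,0,0,0,1.2,-1,85],[0,0,0,0,1.2,-1,85]]

```text
t: 7.85
eef_pos: [0.4679, 0.1267, 0.259]
tcp_rot: [0.578, 0.816, -0.002, -0.001]
wrist_force: [0.5, 1.0, -0.2]
opening: 0.085
```

```bash
python3 - <<'E'
from fit import *
save("wrist","w3.png")
b=robot.boxes_of("screw_head","wrist")[:1];print(b,proj("wrist",[fix(.035,0,.083)],s))
print(s["t"],s["eef_pos"],s["moment"])
p=np.load("p.npy");im=cv2.resize(cv2.imread("pics/w3.png")[60:360,180:460],None,fx=2,fy=2)
def pl(P,col):
    q=((proj("wrist",W(p,P),s)-[180,60]+.5)*2).round().astype(int);cv2.polylines(im,[q],True,col,1)
box=lambda a,b,c,d,z:[[a,c,z],[a,d,z],[b,d,z],[b,c,z]]
pl(box(-.12,.1,-.062,.062,.012),(0,0,255));pl(box(-.06,.07,-.03,.03,.028),(255,255,0));pl(box(-.056,-.03,-.012,.012,.062),(0,255,255));pl(box(.02,.05,-.058,.058,.059),(0,255,0))
t=np.linspace(0,6.28,40)
for z in(.095,.071):pl(np.c_[.035+.017*np.cos(t),.017*np.sin(t),0*t+z],(0,0,255))
cv2.imwrite("pics/w3f.png",im)
y=np.pi/2+p[2]
delta(fix(.035,0,.20),y-0)
E
```

```text
[{'at': [318.1, 300.4], 'conf': 0.7}] [[322.78550789 298.63037852]]
7.85 [0.4678812  0.12672441 0.25903292] [-0.00213809 -0.02043834  0.01283196]
t 7.95 pos [0.4678 0.1267 0.2591] q [ 0.26  0.2  -0.17  1.21 -0.   -0.07] 
row [-0.04 -0.    0.01] [-0.02  2.81  1.96]
```

View pics/w3f.png

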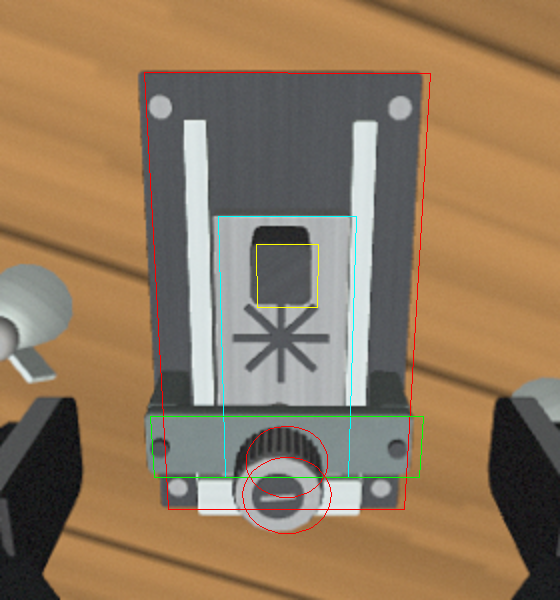

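The plate's back edge at row 216 matches the predicted home line. The overlay sits about 2 mm to the right of everything in the image, which is a camera-mount offset. I'll move over the head, pre-rotate about 100° counter-clockwise for turning room, and measure the head again from that angle to cancel the offset.

Emit:
arm_command:
  increments:
    - [[0,0,-1.4,0,1,0,85],[0,0,-2.8,0,2,0,85],[0,0,-4.2,0,2.8,0,85],[0,0,-5.6,0,2.8,0,85],[0,0,-7,0,2.8,0,85]]

```text
t: 8.45
eef_pos: [0.5468, 0.1544, 0.2575]
tcp_rot: [0.244, 0.97, -0.002, -0.003]
wrist_force: [-0.9, 0.1, 1.4]
opening: 0.0852
```

Emit:
arm_command:
  increments:
    - [[0,0,-1.4,0,0,0,85],[0,0,-2.8,0,0,0,85],[0,0,-4.2,0,0,0,85],[0,0,-5.6,0,0,0,85],[0,0,-7,0,0,0,85]]

```text
t: 8.95
eef_pos: [0.546, 0.1541, 0.2567]
tcp_rot: [-0.122, 0.992, -0.001, -0.004]
wrist_force: [0.9, -0.7, 0.3]
opening: 0.085
```

Emit:
arm_command:
  increments:
    - [[0,0,-1.4,0,0,0,85],[0,0,-2.8,0,0,0,85],[0,0,-4.2,0,0,0,85],[0,0,-4.2,0,0,0,85],[0,0,-4.2,0,0,0,85]]

```text
t: 9.45
eef_pos: [0.5455, 0.154, 0.2563]
tcp_rot: [-0.334, 0.943, 0.0, -0.005]
wrist_force: [-0.2, 0.0, -0.5]
opening: 0.0851
```

```bash
python3 - <<'E'
from fit import *
save("wrist","w4.png")
p=np.load("p.npy")
print(robot.boxes_of("screw_head","wrist")[:1],proj("wrist",[fix(.035,0,.083)],s))
print(s["t"],s["eef_pos"],s["tcp_rot"],s["qpos"],infix(s["eef_pos"]))
c=proj("wrist",[fix(.035,0,.095)],s)[0].astype(int);x0,y0=c-[80,75]
im=cv2.resize(cv2.imread("pics/w4.png")[y0:y0+150,x0:x0+160],None,fx=4,fy=4)
t=np.linspace(0,6.28,40)
q=((proj("wrist",W(p,np.c_[.035+.017*np.cos(t),.017*np.sin(t),0*t+.095]),s)-[x0,y0]+.5)*4).round().astype(int);cv2.polylines(im,[q],True,(0,0,255),1)
print(x0,y0,q.min(0),q.max(0));cv2.imwrite("pics/w4f.png",im)
E
```

```text
[{'at': [318.0, 195.6], 'conf': 0.56}] [[316.05156263 195.00224525]]
9.45 [0.54551555 0.15399338 0.25630682] [-3.33677898e-01  9.42675983e-01  2.00302954e-04 -4.58383649e-03] [ 2.75214482e-01  3.70425472e-01  5.84164929e-02  1.26796172e+00
 -1.95640568e-04 -1.97599320e+00] [0.03333404 0.00050524 0.25630682]
235 125 [226 207] [425 395]
```

View pics/w4f.png

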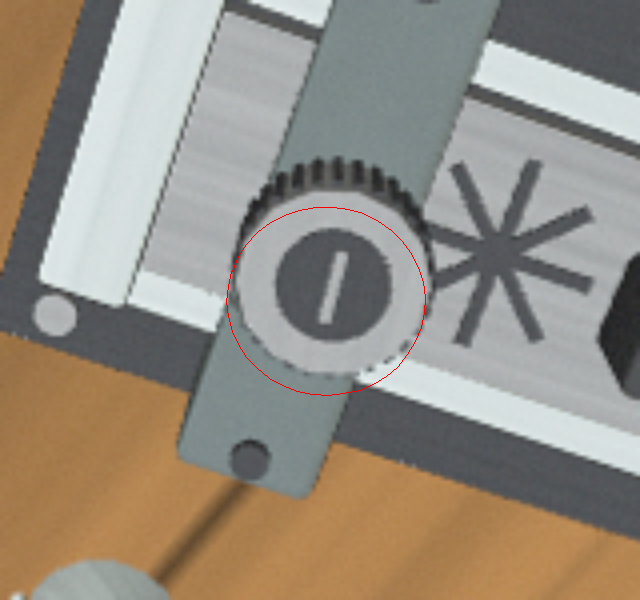

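The head-top centre measures (334,283) in the crop against a predicted (326,301). Solving both views gives the head at fixture (35.3, −2.7) mm and a mount error of about 0.9 mm. Now the grasp pose.

```bash
cat >> h.py <<'E'
def yaw(s): v=R.from_quat(s["tcp_rot"]).apply([1,0,0]);return np.arctan2(v[1],v[0])
E
python3 -c "
from h import *
s=robot.read_state();delta(fix(.0353,-.0027,.141),yaw(s),s)"
```

```text
t 9.55 pos [0.5457 0.1541 0.2565] q [ 0.28  0.37  0.06  1.27 -0.   -1.98] 
row [ 0.03 -0.08 -0.  ] [-0.05 -0.13  3.85]
```

Emit:
arm_command:
  increments:
    - [[0.03,-0.08,0,-0.05,-0.13,1.2,85],[0.03,-0.08,0,-0.05,-0.13,2.4,85],[0.03,-0.08,0,-0.05,-0.13,3.4,85],[0.03,-0.08,0,-0.05,-0.13,3.85,85],[0.03,-0.08,0,-0.05,-0.13,3.85,85]]

```text
t: 10.05
eef_pos: [0.5471, 0.1513, 0.139]
tcp_rot: [-0.333, 0.943, 0.0, -0.002]
wrist_force: [-0.6, 0.2, -0.2]
opening: 0.085
```

```bash
python3 - <<'E'
from h import *
s=robot.read_state();print(s["wrist_force"],s["moment"],infix(s["eef_pos"]));delta(fix(.0353,-.0027,.141),yaw(s),s)
save("wrist","w5.png")
E
```

```text
[-0.59058165  0.15969973 -0.24441261] [-0.01432659 -0.05705496 -0.02325717] [ 0.03394605 -0.00253234  0.1389585 ]
t 10.05 pos [0.5471 0.1513 0.139 ] q [ 0.27  0.44 -0.15  0.99  0.   -1.98] 
row [ 0.02 -0.03 -0.  ] [-0.04 -0.02 -0.07]
```

View pics/w5.png

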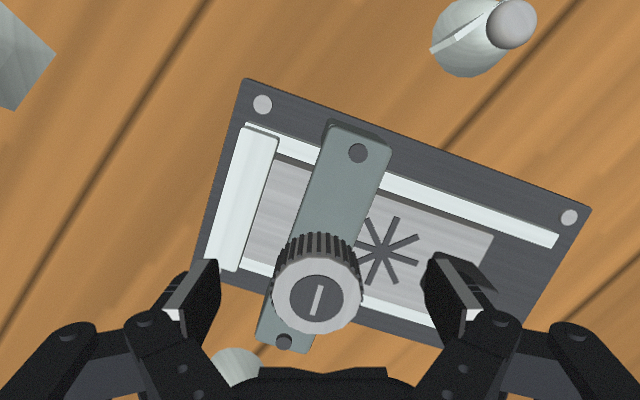

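The head is centred near column 317 and the fingers' midpoint near 322, so I'll shift about 1.6 mm and close.

Emit:
arm_command:
  increments:
    - [[0.02,-0.03,0,-0.055,-0.02,-0.05,85],[0.02,-0.03,0,-0.055,-0.02,-0.05,45],[0.02,-0.03,0,-0.055,-0.02,-0.05,30],[0.02,-0.03,0,-0.055,-0.02,-0.05,25],[0.02,-0.03,0,-0.055,-0.02,-0.05,25]]

```text
t: 10.6
eef_pos: [0.5494, 0.1519, 0.1426]
tcp_rot: [-0.333, 0.943, -0.001, 0.001]
wrist_force: [-6.8, -1.1, 17.0]
opening: 0.0322
```

Emit:
arm_command:
  increments:
    - [[0,0,0,0,0,0,25],[0,0,0,0,0,0,25],[0,0,0,0,0,0,25]]

```text
t: 10.9
eef_pos: [0.5494, 0.1519, 0.1428]
tcp_rot: [-0.333, 0.943, -0.001, 0.001]
wrist_force: [-2.3, -1.0, 5.1]
opening: 0.0324
```

```bash
cat > m.py <<'E'
from h import *
s=robot.read_state();print(round(s["t"],2),"F",s["wrist_force"].round(1),"M",s["moment"].round(3),"pos",infix(s["eef_pos"]).round(4),"yaw",round(yaw(s),3),"q6",s["qpos"][5].round(3),"tau6",s["tau"][5].round(3),"op",round(s["opening"],4))
E
python3 m.py
```

```text
10.9 F [-2.3 -1.   5.1] M [-0.097  0.523  0.025] pos [ 0.0363 -0.0028  0.1428] yaw -2.462 q6 -1.98 tau6 -0.006 op 0.0324
```

Emit:
arm_command:
  increments:
    - [[0,0,1,0,0,0,25],[0,0,2,0,0,0,25],[0,0,3,0,0,0,25],[0,0,4,0,0,0,25],[0,0,5,0,0,0,25]]

```text
t: 11.4
eef_pos: [0.5492, 0.1518, 0.1428]
tcp_rot: [-0.076, 0.997, -0.0, 0.001]
wrist_force: [-2.9, -1.6, 3.9]
opening: 0.0321
```

```bash
python3 m.py
```

```text
11.4 F [-2.9 -1.6  3.9] M [-0.249  0.705  0.137] pos [ 0.0361 -0.0028  0.1428] yaw -2.99 q6 -1.452 tau6 -2.652 op 0.0321
```

Emit:
arm_command:
  increments:
    - [[0,0,0.6,0,0,0,25],[0,0,1.2,0,0,0,25],[0,0,1.8,0,0,0,25],[0,0,2.4,0,0,0,25],[0,0,3,0,0,0,25]]

```text
t: 11.9
eef_pos: [0.5491, 0.1518, 0.1428]
tcp_rot: [0.082, 0.997, -0.0, 0.001]
wrist_force: [-3.0, -0.2, 3.1]
opening: 0.0325
```

```bash
python3 m.py
```

```text
11.9 F [-3.  -0.2  3.1] M [-0.131  0.551  0.082] pos [ 0.036  -0.0028  0.1428] yaw 2.976 q6 -1.136 tau6 -1.544 op 0.0325
```

Emit:
arm_command:
  increments:
    - [[0,0,0.5,0,0,0,25],[0,0,1,0,0,0,25],[0,0,1.5,0,0,0,25],[0,0,2,0,0,0,25]]

```text
t: 12.3
eef_pos: [0.549, 0.1518, 0.1428]
tcp_rot: [0.187, 0.982, -0.0, 0.001]
wrist_force: [-2.2, -0.4, 2.9]
opening: 0.0325
```

```bash
python3 m.py
```

```text
12.3 F [-2.2 -0.4  2.9] M [-0.044  0.421  0.113] pos [ 0.0359 -0.0027  0.1428] yaw 2.765 q6 -0.924 tau6 -1.266 op 0.0325
```

Emit:
arm_command:
  increments:
    - [[0,0,0.5,0,0,0,25],[0,0,1,0,0,0,25],[0,0,1.5,0,0,0,25],[0,0,2,0,0,0,25]]

```text
t: 12.7
eef_pos: [0.5489, 0.1519, 0.1428]
tcp_rot: [0.29, 0.957, 0.0, 0.001]
wrist_force: [-1.6, 0.2, 2.8]
opening: 0.0321
```

```bash
python3 m.py
```

```text
12.7 F [-1.6  0.2  2.8] M [-0.056  0.432  0.151] pos [ 0.0359 -0.0026  0.1428] yaw 2.554 q6 -0.712 tau6 -1.266 op 0.0321
```

Emit:
arm_command:
  increments:
    - [[0,0,0.5,0,0,0,25],[0,0,1,0,0,0,25],[0,0,1.5,0,0,0,25],[0,0,2,0,0,0,25]]

```text
t: 13.1
eef_pos: [0.5489, 0.1519, 0.1428]
tcp_rot: [0.389, 0.921, 0.0, 0.001]
wrist_force: [-1.5, 0.6, 2.8]
opening: 0.0321
```

```bash
python3 m.py
```

```text
13.1 F [-1.5  0.6  2.8] M [-0.02   0.362  0.145] pos [ 0.0358 -0.0026  0.1428] yaw 2.342 q6 -0.501 tau6 -1.266 op 0.0321
```

Emit:
arm_command:
  increments:
    - [[0,0,0.5,0,0,0,25],[0,0,1,0,0,0,25],[0,0,1.5,0,0,0,25],[0,0,2,0,0,0,25]]

```text
t: 13.5
eef_pos: [0.5488, 0.152, 0.1428]
tcp_rot: [0.484, 0.875, 0.0, 0.001]
wrist_force: [-1.7, 0.5, 1.7]
opening: 0.0325
```

```bash
python3 m.py
```

```text
13.5 F [-1.7  0.5  1.7] M [0.056 0.378 0.151] pos [ 0.0358 -0.0025  0.1428] yaw 2.131 q6 -0.289 tau6 -1.267 op 0.0325
```

Emit:
arm_command:
  increments:
    - [[0,0,0.5,0,0,0,25],[0,0,1,0,0,0,25],[0,0,1.5,0,0,0,25],[0,0,2,0,0,0,25]]

```text
t: 13.9
eef_pos: [0.5488, 0.152, 0.1428]
tcp_rot: [0.574, 0.819, 0.0, 0.001]
wrist_force: [-1.4, -0.5, 2.1]
opening: 0.032
```

```bash
python3 m.py
```

```text
13.9 F [-1.4 -0.5  2.1] M [0.029 0.312 0.109] pos [ 0.0358 -0.0024  0.1428] yaw 1.919 q6 -0.078 tau6 -1.267 op 0.032
```

Emit:
arm_command:
  increments:
    - [[0,0,0.5,0,0,0,25],[0,0,1,0,0,0,25],[0,0,1.5,0,0,0,25],[0,0,2,0,0,0,25]]

```text
t: 14.3
eef_pos: [0.5487, 0.1521, 0.1428]
tcp_rot: [0.657, 0.754, 0.0, 0.0]
wrist_force: [-1.3, 0.5, 2.4]
opening: 0.0322
```

```bash
python3 m.py; python3 -c "
from h import *
save('wrist','w6.png')"
```

```text
14.3 F [-1.3  0.5  2.4] M [-0.033  0.327  0.096] pos [ 0.0358 -0.0024  0.1428] yaw 1.708 q6 0.134 tau6 -1.267 op 0.0322
```

View pics/w6.png

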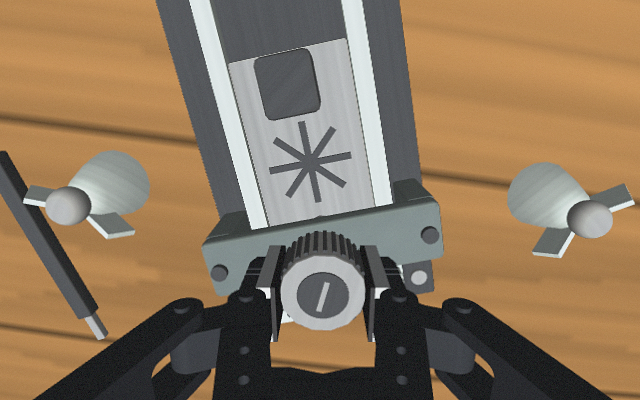

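The slot in the head keeps the same angle relative to the gripper as in the pre-grip image, so the head is turning with it and not slipping. Turning continues.

Emit:
arm_command:
  increments:
    - [[0,0,0.5,0,0,0,25],[0,0,1,0,0,0,25],[0,0,1.5,0,0,0,25],[0,0,2,0,0,0,25]]

```text
t: 14.75
eef_pos: [0.5488, 0.1521, 0.1428]
tcp_rot: [0.734, 0.679, 0.0, 0.0]
wrist_force: [-1.4, 0.5, 1.9]
opening: 0.0324
```

```bash
python3 m.py
```

```text
14.75 F [-1.4  0.5  1.9] M [0.042 0.313 0.133] pos [ 0.0358 -0.0023  0.1428] yaw 1.494 q6 0.347 tau6 -1.267 op 0.0324
```

Emit:
arm_command:
  increments:
    - [[0,0,0.5,0,0,0,25],[0,0,1,0,0,0,25],[0,0,1.5,0,0,0,25],[0,0,2,0,0,0,25]]

```text
t: 15.15
eef_pos: [0.5488, 0.1522, 0.1428]
tcp_rot: [0.801, 0.599, 0.0, 0.0]
wrist_force: [-1.0, -0.7, 2.6]
opening: 0.0322
```

```bash
python3 m.py
```

```text
15.15 F [-1.  -0.7  2.6] M [0.066 0.299 0.144] pos [ 0.0358 -0.0023  0.1428] yaw 1.284 q6 0.558 tau6 -1.265 op 0.0322
```

Emit:
arm_command:
  increments:
    - [[0,0,0.5,0,0,0,25],[0,0,1,0,0,0,25],[0,0,1.5,0,0,0,25],[0,0,2,0,0,0,25]]

```text
t: 15.55
eef_pos: [0.5488, 0.1523, 0.1428]
tcp_rot: [0.859, 0.511, 0.001, 0.0]
wrist_force: [-1.8, 0.1, 2.1]
opening: 0.0325
```

```bash
python3 m.py
```

```text
15.55 F [-1.8  0.1  2.1] M [0.063 0.272 0.145] pos [ 0.0359 -0.0022  0.1428] yaw 1.073 q6 0.768 tau6 -1.241 op 0.0325
```

tau6 at constant rate is nearly noise-free. It sat at −1.267 and has now risen by 0.026, which means contact at about 13 N. One more step of the same size at the same rate should give about 38 N.

Emit:
arm_command:
  increments:
    - [[0,0,0.5,0,0,0,25],[0,0,1,0,0,0,25],[0,0,1.5,0,0,0,25],[0,0,2,0,0,0,25]]

```text
t: 15.95
eef_pos: [0.5488, 0.1524, 0.1428]
tcp_rot: [0.908, 0.418, 0.001, 0.0]
wrist_force: [-0.6, 1.4, 1.9]
opening: 0.0321
```

```bash
python3 m.py
```

```text
15.95 F [-0.6  1.4  1.9] M [0.018 0.226 0.172] pos [ 0.0359 -0.0021  0.1428] yaw 0.863 q6 0.978 tau6 -1.217 op 0.0321
```

Both estimates agree that the screw is snug: about 25 N by torque and at most about 50 N by angle, within the 15–60 N window. I'll hold briefly, release and retreat straight up.

Emit:
arm_command:
  increments:
    - [[0,0,0,0,0,0,25],[0,0,0,0,0,0,25],[0,0,0,0,0,0,25],[0,0,0,0,0,0,25]]

```text
t: 16.35
eef_pos: [0.5488, 0.1524, 0.1428]
tcp_rot: [0.908, 0.419, 0.001, 0.0]
wrist_force: [-2.2, 0.1, 1.7]
opening: 0.0318
```

```bash
python3 m.py
```

```text
16.35 F [-2.2  0.1  1.7] M [-0.019  0.288  0.073] pos [ 0.0359 -0.0021  0.1428] yaw 0.864 q6 0.977 tau6 0.046 op 0.0318
```

Emit:
arm_command:
  increments:
    - [[0,0,0,0,0,0,60],[0,0,0,0,0,0,85],[0,0,0,0,0,0,85],[0,0,0,0,0,0,85],[0,0,0,0,0,0,85]]

```text
t: 16.85
eef_pos: [0.5489, 0.1524, 0.1428]
tcp_rot: [0.908, 0.419, 0.001, 0.0]
wrist_force: [-0.9, 0.2, -0.1]
opening: 0.0848
```

```bash
python3 m.py; python3 -c "
from h import *
save('wrist','w7.png')"
```

```text
16.85 F [-0.9  0.2 -0.1] M [-0.042  0.016  0.022] pos [ 0.036  -0.0021  0.1428] yaw 0.864 q6 0.977 tau6 -0.002 op 0.0848
```

View pics/w7.png

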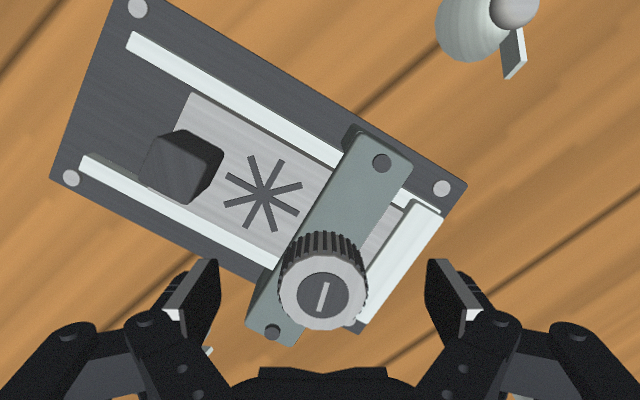

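After release the slot has not moved, and the die is in place. The margin above 15 N could be slim (torque suggests 20–25 N), so I'll regrip and add a bit more. The dent limit is far off.

Emit:
arm_command:
  increments:
    - [[0,0,0,0,0,0,45],[0,0,0,0,0,0,25],[0,0,0,0,0,0,25],[0,0,0,0,0,0,25],[0,0,0,0,0,0,25]]

```text
t: 17.4
eef_pos: [0.5489, 0.1524, 0.1431]
tcp_rot: [0.908, 0.419, 0.001, 0.0]
wrist_force: [-2.7, -0.8, 4.9]
opening: 0.0324
```

Emit:
arm_command:
  increments:
    - [[0,0,0,0,0,0,25],[0,0,0,0,0,0,25],[0,0,0.5,0,0,0,25],[0,0,1,0,0,0,25],[0,0,1.5,0,0,0,25]]

```text
t: 17.9
eef_pos: [0.5489, 0.1524, 0.1431]
tcp_rot: [0.938, 0.345, 0.001, 0.0]
wrist_force: [-1.0, -0.6, 3.1]
opening: 0.0325
```

```bash
python3 m.py
```

```text
17.9 F [-1.  -0.6  3.1] M [-0.039  0.13   0.204] pos [ 0.036  -0.0021  0.1431] yaw 0.705 q6 1.136 tau6 -1.205 op 0.0325
```

The moment is now 0.204 against about 0.13 turning freely, which puts the foot at roughly 31–40 N. I'll release and go up.

Emit:
arm_command:
  increments:
    - [[0,0,0,0,0,0,25],[0,0,0,0,0,0,25],[0,0,0,0,0,0,85],[0,0,0,0,0,0,85],[0,0,0,0,0,0,85]]

```text
t: 18.4
eef_pos: [0.5489, 0.1524, 0.1431]
tcp_rot: [0.938, 0.346, 0.001, 0.0]
wrist_force: [0.2, 0.2, 0.5]
opening: 0.0747
```

Emit:
arm_command:
  increments:
    - [[0,0,0,0,0,0,85],[0,0,0,0,0,-0.8,85],[0,0,0,0,0,-1.8,85],[0,0,0,0,0,-3,85],[0,0,0,0,0,-4,85]]

```text
t: 18.9
eef_pos: [0.5487, 0.1524, 0.265]
tcp_rot: [0.938, 0.346, 0.001, 0.0]
wrist_force: [1.0, 0.2, -0.1]
opening: 0.085
```

Emit:
arm_command:
  increments:
    - [[0,0,0,0,0,0,85],[0,0,0,0,0,0,85],[0,0,0,0,0,0,85]]

```text
t: 19.2
eef_pos: [0.5484, 0.1523, 0.2639]
tcp_rot: [0.938, 0.346, 0.0, 0.0]
wrist_force: [0.2, -0.7, -0.4]
opening: 0.0845
```

```bash
python3 m.py; python3 -c "
from h import *
save('wrist','w8.png')"
```

```text
19.2 F [ 0.2 -0.7 -0.4] M [ 0.063 -0.01  -0.03 ] pos [ 0.0354 -0.0021  0.2639] yaw 0.706 q6 1.136 tau6 -0.004 op 0.0845
```

View pics/w8.png

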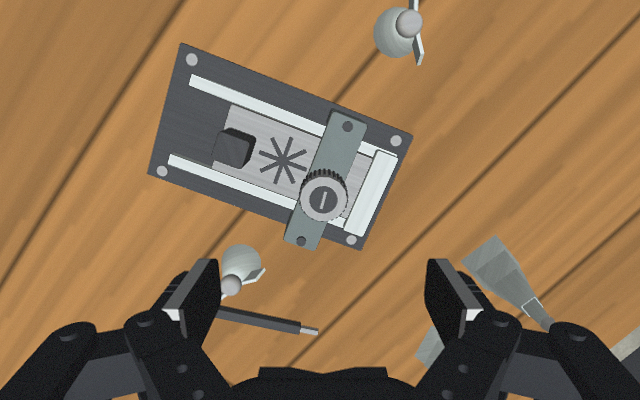

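```bash
python3 - <<'E'
import cv2,numpy as np
for f,c,r in(("w4.png",(318,196),11),("w5.png",(317,299),22),("w6.png",(323,293),22),("w7.png",(323,296),22),("w8.png",(323,200),10)):
    g=cv2.cvtColor(cv2.imread("pics/"+f),6).astype(float);Y,X=np.mgrid[:400,:640]
    m=(X-c[0])**2+(Y-c[1])**2<r*r;w=np.where(m,np.clip(g-np.percentile(g[m],60),0,None),0)
    x=(w*X).sum()/w.sum();y=(w*Y).sum()/w.sum()
    a=.5*np.arctan2(2*(w*(X-x)*(Y-y)).sum(),(w*((X-x)**2-(Y-y)**2)).sum());print(f,x.round(1),y.round(1),np.degrees(a).round(1))
E
```

```text
w4.png 317.8 196.4 -74.8
w5.png 316.2 299.6 -73.3
w6.png 322.5 295.8 -74.1
w7.png 322.4 296.5 -73.4
w8.png 322.9 199.9 -74.5
```

The slot angle relative to the tool is the same before and after (−74.8° and −74.5°), so there was no slip and no unwinding. Handing in.

```bash
python3 -c "
from h import *
print(robot.job_done())"
```

```text
the job is handed in; nothing more can be done
None
```

I slid the die home against the end stop and tightened the thumbscrew until it was snug, then handed the job in at about 19 s. No verdict was reported.

- **Die:** I pushed it from behind the lug with closed fingers, with 3–7 N of sliding resistance. It stopped dead at about 13 N, well under the 45 N limit. After backing off, the picture showed the plate on the predicted home line.
- **Thumbscrew:** I turned it about 3.1 rad clockwise. The resistance began to rise at around 2.6 rad. I let go, then regripped and added 0.16 rad for margin.
- **Foot force:** I estimate 30–40 N from torque. The angle past contact suggests more, up to about 70 N at most, and the screw friction would hold only 60 N of that. Both estimates are above 15 N and below 120 N. The two don't fully agree because torque rose only about half as fast per radian as specified.
- **Final checks:** The slot in the screw head kept its angle relative to the gripper to within about 1.5° throughout, so it neither slipped nor unwound. The gripper is open, about 12 cm above where it held the screw, and the force reading is about zero. I never touched the bystanders; the bells and punch look undisturbed, but I did not measure their positions.

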